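# Refit the edge guard of a market display tier under its wing nut

### The arm

A 6-joint arm with a two-finger parallel gripper is mounted at the origin on the work surface. World frame = base frame: x ahead of the robot, y to its left, z up, the work surface at z = 0. Lengths are in m, angles in degrees, forces in N, time in s.
With the tool pointing down it reaches from about 0.35 to 0.875 m from the base axis. Payload 4.2 kg.
Tool frame: the origin (TCP) lies midway between the tips of the shut fingers; the grasp point (between the pads) lies 19 mm behind it; z points along the fingers, y is the line along which they close (so a half turn about z gives the same grasp; the last joint's range is limited). The gripper opens to 87 mm and grips with 3 to 60 N. Pads are 19 mm wide; open, the fingers measure 117 mm over their backs; the gripper's body (75 mm by 190 mm) begins 51 mm behind the grasp point.
Start: joints at [80.65, 22.042, 0.453, 0, -68.411, -14.817], TCP at [0.256, 0.57, 0.189] pointing down, gripper open.
Joint ranges: [-179.83, 179.83], [-69.29, 118.12], [-61.27, 80.66], [-181.25, 117.63], [-171.15, -9.14], [-177.46, 177.46]. Speed limits (degrees/s): [159.86, 159.86, 180, 180, 180, 180].

### API

Orientations are given as [roll, pitch, yaw] about the fixed x, y, z axes, in that order (R = Rz(yaw) Ry(pitch) Rx(roll)).
In Python, from workcell import env gives the robot as it stands. The module is installed in compiled form; this text tells all that it offers. Calls block until the motion is done:
- env.goto(position, orientation): joint-space move of the TCP to a pose.
- env.move_straight(position, rotation=None, rate=0.15, force_limit=None): straight line of the TCP; rotation=None keeps the orientation; rate is the mean speed in m/s. With force_limit (N) it stops when the force on the tool has changed by that much, and returns True; else False.
- env.set_joints(angles): joint-space move.
- env.gripper_to(opening, grasp_force=None): opening from 0.0 (shut) to 1.0 (fully open); grasp_force is the grip in N (None keeps the last); returns when the fingers have stopped.
- env.dwell(seconds).
- env.inverse_kinematics(position, orientation): joint angles nearest the present ones, or None.
- env.read_state(): the state.
- env.grab_frame(name): name is "scene" or "top"; returns a dict with "image" (420x560x3 uint8, blue, green, red), "fx", "fy", "cx", "cy" (pixels), "position" and "orientation" of the camera in the world. Camera axes: x right, y up, looking along -z (the intrinsics and any distortion apply to the point x, -y, -z); pixel columns grow to the right and rows downward; lengths in m; the calibration is good to about 2 mm. A picture is of the moment at which its call begins. There is no depth.
A pose or a line that the arm cannot do raises env.Unreachable and nothing moves.
- env.close_job(): hands the job in; it is judged then, once.
Trained networks look in a picture, given as the dict that the camera call returned (one of the last four; its "shot" number tells which), for a name from the list of things; names that differ only in an ending like _2 or _b are one class to them, and where a whole thing is asked for, a point or a joint stands for the part that bears it (a point fixed in the world has none). Each returns a list of dicts, best first, with "score" (0 to 1); they miss things now and then, are a little off and sometimes report something else, mostly with a low value. They report only what shows in the picture. A call takes as long as a camera call.
- env.search_frame(picture, thing): "xyz" ([x, y, z] in m, in world coordinates, good to about 4 mm: the middle of the surface that is visible of it).
- env.trace(picture, thing): "mask" (420x560 bool, what is visible of it).
The state is a dict: "clock": time; "joint_positions": joint angles; "qvel": joint speeds; "joint_torque": joint torques, N m; "position": TCP position; "tool_rot": TCP orientation; "force": force on the tool from outside, world axes, zero at the start; "wrist_torque": the same for the moment, N m; "opening": opening from 0.0 (shut) to 1.0 (fully open); "finger_force": force on a finger pad.
Only numpy, scipy, OpenCV 4.12 (cv2) and the standard library are available. Lean on these libraries where they do the work, as an engineer would, in place of code of your own. Each camera call takes 0.05 s, during which the arm holds its last target. There are 200 camera calls.

### The job

The sheet-metal edge guard on the green display tier has slid forward off the edge: push it back with your fingertips until its face lies fully home and square against the tier's front edge, then turn the loose wing nut clockwise with repeated fingertip strokes on its wings until it clamps the guard's foot finger-tight. Only push: do not pinch or lift the guard or the nut and do not force them, and leave the stock standing on the tier where it is.

Things in the scene. Friction and masses are not known exactly. Their poses are not given: they have to be found in the camera images.
- tier: Fixed display tier: green plywood board 270 x 460 x 18 mm on wooden battens, its top 60 mm above the table. Origin at table level under the bolt; x points from its straight front edge (the one with the guard, towards the robot) to its back, y along that edge, z up. The front edge lies at x = -36 mm, the back edge at +234 mm, the ends at y = +-230 mm.
- bolt (a point): Point on the axis of the upright 12 mm bolt, at the level of the tier's top face (60 mm above the table). The bolt is fixed in the tier, rises 36 mm above the board and carries the wing nut. Axes as the tier's.
- guard: Loose edge guard, a folded bare-metal angle 140 mm wide (y), about 0.5 kg. Flat foot 4 mm thick on the board, x = -36 to +36 mm; 16 mm wide slot along x, open at the +x end, bottom at x = -9 mm; the bolt is in it from the start. Origin on the foot's underside: when home it is on the bolt axis, axes parallel to the tier's. Starts 9-16 mm short (towards -x), up to 0.06 rad askew.
- guard_face (a point): Centre of the front (outer, -x) side of the guard's upright face, level with the tier's top, 39 mm from the guard's origin along its -x. The face (3 mm sheet, 140 mm wide) hangs 12 mm below this point, in front of the tier's edge, and rises 32 mm above it, flat outside, with a 5 mm thick hem rolled inwards at its top (34 mm). The guard slides with 1 to 3 N until the face meets the edge.
- wingnut (a joint): Turn of the brass wing nut in rad, growing clockwise seen from above, which lowers it 1.75 mm a turn. At 0 its washer just meets the guard's foot; it starts 1.2 to 1.8 turns above that (-11.5 to -7.5) and turns with about 1 N at the wings. Past 0 it stiffens: the washer presses 10 N at about 0.5, 35 N at 1.7 (7 N at a wing), and it stays where left. Face 36 mm from the bolt when home: no room to circle the nut.
- nut_hub (a point): Point on the nut's axis at the underside of its washer (36 mm across, 3 mm thick, one with the nut), 64 mm above the table at joint 0. The hub is 23 mm across, its top 17 mm above this point. Two opposite upright wings, 5 mm thick, span 65 mm, end in discs of 21 mm diameter centred 22 mm from the axis and 25.5 mm above this point; wing tops 36 mm above it.
- wing_end (a point): Outer end of one of the nut's two like wings, 32.5 mm from the bolt axis and 25.5 mm above the washer's underside. It turns with the nut.
- figurine_a: Loose ceramic figurine, 42 mm across and 77 mm tall, 90 g, reddish head, standing on the tier behind the nut. Origin at the centre of its foot, z up. To be left alone.
- figurine_b: Loose ceramic figurine, 42 mm across and 77 mm tall, 90 g, white head, standing on the tier behind the nut. Origin at the centre of its foot, z up. To be left alone.
- egg: Loose painted egg fixed in a wooden egg cup, 45 mm across and 70 mm tall, 110 g, on the tier towards one end of it. Origin at the centre of its foot, z up. To be left alone.
- cup: Loose white cup, 66 mm across and 45 mm tall, 120 g, on the tier towards the other end. Origin at the centre of its foot, z up. To be left alone.

How it is judged (in metres and radians):
At the end, for the whole second after the job is handed in: The guard's face is home against the tier's front edge (within 3 mm) and square with it (within 0.05 rad), it lies flat at rest, and the wing nut's washer presses its foot with more than 10 N (x of guard in the frame of bolt between -0.003 and 0.003 m and angle between the y axis of guard and the y axis of tier, either way round below 0.05 rad and contact force between wingnut and guard above 10 N and linear speed of guard below 0.01 m/s and angle between guard's own z axis and vertical below 0.05 rad); the robot touches nothing.
It fails at once if the guard is lifted or tipped up (height (world z) of guard above 0.068 m or angle between guard's own z axis and vertical above 0.2 rad).
It fails at once if stock on the tier (figurines, egg, cup) is shifted over 15 mm or knocked over (distance of any of figurine_a, figurine_b, egg, cup from where it was at the start of the episode above 0.015 m or angle between any of figurine_a, figurine_b, egg, cup's own z axis and vertical above 0.35 rad).
It fails at once if the wing nut is pinched or forced (over 32 N between fingers and nut) (contact force between the fingers and wingnut above 32 N).
It fails at once if the guard is pinched or rammed (over 32 N between fingers and guard) (contact force between the fingers and guard above 32 N).
It also fails if it takes over 72 s, if anything falls off the work surface, if the arm or the gripper's body presses on something with over 40 N, if the wrist force passes 120 N, or if a joint passes its speed limit or range.

## Working session

There is one attempt and no reset: what is moved stays moved. The work goes in short steps, each a Python script; the robot and the scene stay as the last script left them, time stands still between calls to the robot, and variables do not carry over. Pictures are saved under pics/ and viewed, at most 10 in all, crops included, and the job is handed in when it is done.

```bash
mkdir -p pics
cat > h.py <<'E'
from workcell import env
import numpy as np, cv2
from scipy.spatial.transform import Rotation as R
def snap(cam,name=None):
    f=env.grab_frame(cam)
    if name: cv2.imwrite('pics/'+name,f['image'])
    return f
E
python3 - <<'E'
from h import *
for c in ('scene','top'):
    f=snap(c,c+'0.png')
    print(c,{k:v for k,v in f.items() if k!='image'})
    for t in ['tier','guard','guard_face','nut_hub','wing_end','wingnut','figurine_a','egg','cup']:
        print(t,[(np.round(d['xyz'],3).tolist(),round(d['score'],2)) for d in env.search_frame(f,t)[:3]])
a=cv2.imread('pics/scene0.png');b=cv2.imread('pics/top0.png')
print(env.read_state())
E
```

```text
scene {'fx': 395.77957320889124, 'fy': 395.77957320889124, 'cx': 277.1368191323336, 'cy': 207.5320451165704, 'position': array([ 1.13953475, -0.04903156,  0.71638157]), 'orientation': array([39.93531285, -1.00017085, 82.2486269 ]), 'shot': 1}
tier []
guard [([0.5, 0.042, 0.065], 0.94)]
guard_face [([0.498, 0.042, 0.065], 0.59)]
nut_hub [([0.542, 0.05, 0.081], 0.54)]
wing_end [([0.542, 0.048, 0.082], 0.79), ([0.704, 0.021, 0.103], 0.65), ([0.68, 0.046, 0.058], 0.25)]
wingnut [([0.54, 0.047, 0.083], 0.55)]
figurine_a [([0.689, 0.158, 0.103], 0.96), ([0.703, 0.022, 0.105], 0.71)]
egg [([0.603, 0.21, 0.107], 0.79)]
cup [([0.619, -0.126, 0.089], 0.88)]
top {'fx': 434.9122640900223, 'fy': 434.9122640900223, 'cx': 284.3795397980431, 'cy': 209.71712807443387, 'position': array([0.52555127, 0.03891213, 1.02835918]), 'orientation': array([  6.16570838,   0.86509857, -89.54044309]), 'shot': 2}
tier [([0.637, 0.052, 0.06], 0.65), ([0.584, 0.212, 0.117], 0.62)]
guard [([0.511, 0.048, 0.069], 0.81)]
guard_face [([0.511, 0.045, 0.06], 0.84)]
nut_hub [([0.636, 0.053, 0.058], 0.31)]
wing_end [([0.534
[... 225 characters left out ...]
.077], 0.61)]
{'clock': 1.0, 'joint_positions': array([ 8.06500186e+01,  2.20402668e+01,  4.51165664e-01, -1.76830499e-03,
       -6.84096027e+01, -1.48174169e+01]), 'qvel': array([ 0.08354807, -0.00556977,  0.00569111,  0.03459592, -0.00236759,
        0.02162381]), 'joint_torque': array([-1.40660788e-03, -3.90474308e+01,  1.87621951e+01,  4.22441080e+00,
        1.54082256e-02, -2.09661749e-05]), 'position': array([0.25582821, 0.57021101, 0.18935039]), 'tool_rot': array([-1.79999167e+02,  1.92105259e-03, -2.41680489e+01]), 'force': array([0.42360071, 0.07707102, 0.79012447]), 'wrist_torque': array([-0.01955373,  0.03016644, -0.00674502]), 'finger_force': 0.0, 'opening': 0.9976431731368105}
```

View pics/scene0.png

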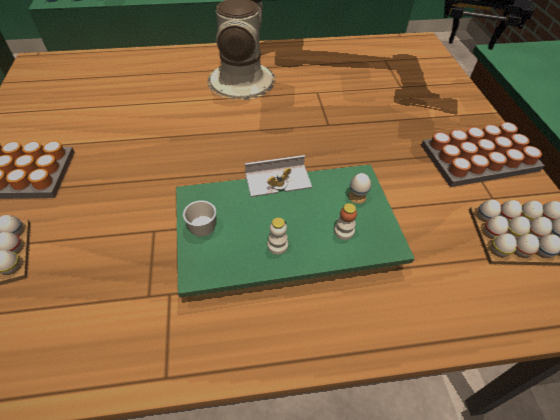

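View pics/top0.png

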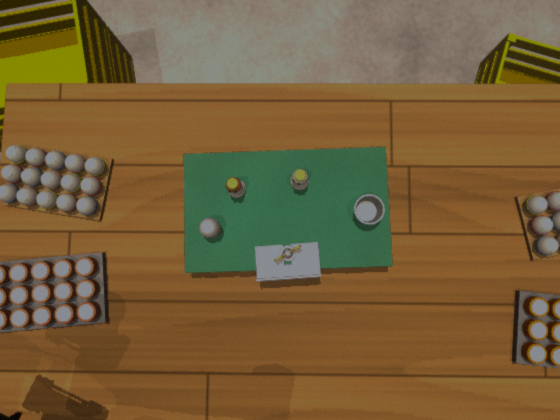

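```bash
cat >> h.py <<'E'
def ray(f,uv,z):
    uv=np.atleast_2d(uv).astype(float)
    d=np.c_[(uv[:,0]-f['cx'])/f['fx'],-(uv[:,1]-f['cy'])/f['fy'],-np.ones(len(uv))]
    d=R.from_euler('xyz',f['orientation'],degrees=True).apply(d)
    t=(z-f['position'][2])/d[:,2]
    return (f['position']+t[:,None]*d)[:,:2]
def maskpts(f,t,z):
    r=env.trace(f,t)
    if not r: return None
    v,u=np.nonzero(r[0]['mask']); return ray(f,np.c_[u,v],z)
E
python3 - <<'E'
from h import *
for c in ('top','scene'):
    f=snap(c); im=f['image'].astype(int)
    g=((im[...,1]>im[...,2]+25)&(im[...,1]>im[...,0]+5)).astype(np.uint8)
    n,l,s,_=cv2.connectedComponentsWithStats(g)
    if c=='top': k=1+np.argmax(s[1:,4])
    else: k=l[240,200]
    m=(l==k); v,u=np.nonzero(m); P=ray(f,np.c_[u,v],0.06)*1000
    print(c,s[k],cv2.minAreaRect(P.astype(np.float32)), np.round(cv2.boxPoints(cv2.minAreaRect(P.astype(np.float32))),1).tolist())
    for t,z in (('guard',.064),('wingnut',.09)):
        Q=maskpts(f,t,z)
        if Q is None: print(t,'none');continue
        Q=(Q*1000).astype(np.float32); r=cv2.minAreaRect(Q)
        w=np.linalg.eigh(np.cov(Q.T))
        print(t,len(Q),r,np.round(cv2.boxPoints(r),1).tolist(),Q.mean(0),np.degrees(np.arctan2(w[1][1,1],w[1][0,1])))
    x0,x1,y0,y1=(235,345,225,295) if c=='top' else (230,330,140,205)
    cv2.imwrite(f'pics/crop_{c}.png',cv2.resize(f['image'][y0:y1,x0:x1],None,fx=7,fy=7,interpolation=cv2.INTER_CUBIC))
E
```

```text
top [  184   147   208   126 20679] ((632.5855102539062, 50.89054870605469), (267.1308288574219, 457.5980224609375), 2.354804039001465) [[489.70001220703125, 274.0], [508.5, -183.1999969482422], [775.4000244140625, -172.1999969482422], [756.5999755859375, 285.0]]
guard 2033 ((516.1564331054688, 45.98892593383789), (80.27240753173828, 142.42837524414062), 4.543155193328857) [[470.5, 113.80000305175781], [481.79998779296875, -28.200000762939453], [561.7999877929688, -21.799999237060547], [550.5, 120.19999694824219]] [512.9669    47.058735] 94.01361476220116
wingnut 201 ((533.2767333984375, 48.16549301147461), (34.220916748046875, 35.850372314453125), 74.5313949584961) [[511.3999938964844, 36.5], [546.0, 26.899999618530273], [555.0999755859375, 59.900001525878906], [520.5999755859375, 69.4000015258789]] [534.2086   47.61897] 121.83766568058563
scene [  177   165   237   128 18270] ((632.9321899414062, 52.7510986328125), (269.1712646484375, 456.9822692871094), 2.2544164657592773) [[489.5, 275.79998779296875], [507.3999938964844, -180.89999389648438], [776.4000244140625, -170.3000030517578], [758.4000244140625, 286.3999938964844]]
guard 1751 ((502.18170166015625, 51.63053512573242), (109.9913101196289, 148.69862365722656), 5.02577543258667) [[440.8999938964844, 120.9000015258789], [453.8999938964844, -27.299999237060547], [563.5, -17.600000381469727], [550.5, 130.5]] [500.9082    47.828144] 100.00991928010917
wingnut 260 ((543.1199951171875, 55.64732360839844), (46.72372817993164, 65.48289489746094), 28.035987854003906) [[507.1000061035156, 73.5999984741211], [537.9000244140625, 15.800000190734863], [579.0999755859375, 37.70000076293945], [548.4000244140625, 95.5]] [545.9841    48.358917] 138.7626470064507
```

View pics/crop_top.png

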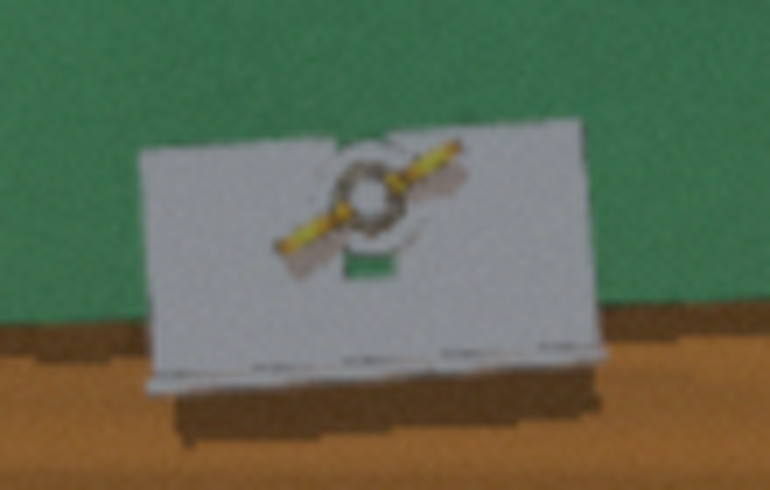

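View pics/crop_scene.png

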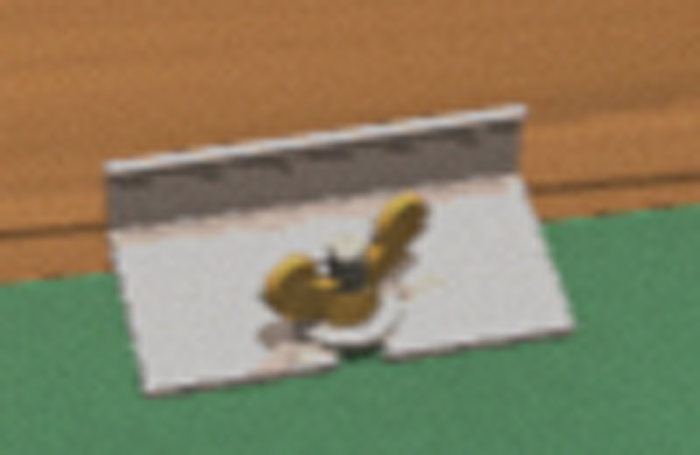

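```bash
cat >> h.py <<'E'
YAW=2.3; B=np.array([.5349,.0475]); 
c,s=np.cos(np.radians(YAW)),np.sin(np.radians(YAW))
def T(x,y=0): return B+np.array([c*x-s*y,s*x+c*y])
E
python3 - <<'E'
from h import *
f=snap('top')
print('bolt top',ray(f,[288.0,253.1],.096), 'wings',ray(f,[[275.3,260.3],[300.4,246.0]],.1))
for y in (YAW,YAW+180,YAW-180): print(y,env.inverse_kinematics([*T(-.09),.2],[180,0,y]))
env.goto([*T(-.09),.2],[180,0,YAW])
env.move_straight([*T(-.09),.058],rate=.1)
env.dwell(.2); print(env.read_state()['force'])
r=env.move_straight([*T(-.043),.058],rate=.02,force_limit=9)
S=env.read_state(); print(r,S['clock'],S['position'],S['force'],S['wrist_torque'],c*(S['position'][0]-B[0])+s*(S['position'][1]-B[1]))
f=snap('scene','push.png')
cv2.imwrite('pics/push.png',cv2.resize(f['image'][120:260,200:380],None,fx=4,fy=4))
E
```

```text
bolt top [[0.53313611 0.04532754]] wings [[0.51769294 0.07213074]
 [0.54833835 0.01903472]]
2.3 [ 2.65728703e+01  3.88870246e+00 -2.20557643e+01  2.54444375e-14
 -6.40555332e+01  6.57271297e+01]
182.3 [ 2.65728703e+01  3.88870246e+00 -2.20557643e+01 -2.54444375e-14
 -6.40555332e+01 -1.14272870e+02]
-177.7 [ 2.65728703e+01  3.88870246e+00 -2.20557643e+01 -2.54444375e-14
 -6.40555332e+01 -1.14272870e+02]
[ 0.33897255 -0.36334481  0.10249039]
True 6.9167 [0.48257503 0.04481852 0.0569839 ] [ 1.18414082  0.22269627 -0.08744431] [-0.03085459 -0.04704842 -0.0327214 ] -0.05239042740772278
```

View pics/push.png

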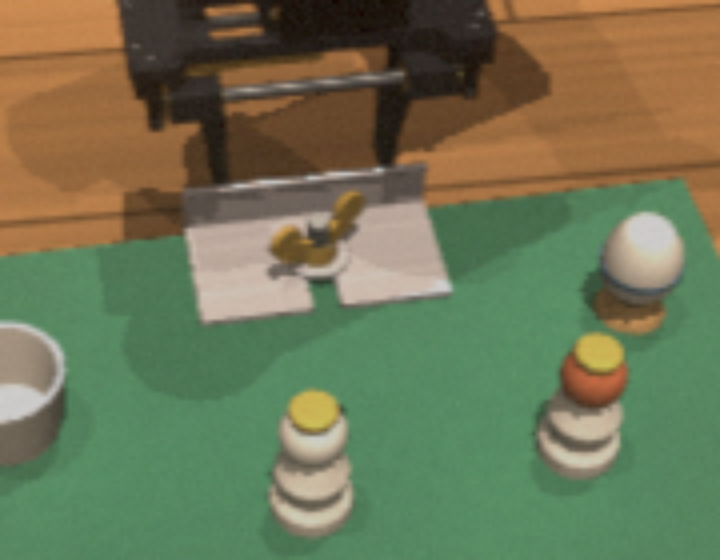

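Run:
```python
from h import *
for lim in (9,12):
    r=env.move_straight([*T(-.041),.058],rate=.012,force_limit=lim)
    for _ in range(2):
        S=env.read_state(); p=S['position']; print(r,S['clock'],p,S['force'],S['wrist_torque'],c*(p[0]-B[0])+s*(p[1]-B[1])); env.dwell(.15)
```

```text
True 7.55 [0.48208289 0.0440822  0.05582082] [-0.18693999  0.51309936 -0.31714008] [-0.03766792 -0.05258548 -0.0096362 ] -0.052911725625135776
True 7.7 [0.48173309 0.04392628 0.05560406] [-0.47230469 -0.08762468  0.97661722] [-0.02643902 -0.02466538  0.01415018] -0.053267500741793615
True 8.4583 [0.48169243 0.04360709 0.05528912] [ 0.0869502   0.56641703 -0.22289116] [ 0.00999166 -0.04300588 -0.0047104 ] -0.053320933633593116
True 8.6083 [0.48133705 0.04346281 0.05499695] [-0.20974044 -0.16365056 -0.78941023] [-0.01472704 -0.04373359 -0.02154968] -0.0536818141322508
```

Run:
```python
from h import *
env.move_straight([*T(-.08),.058],rate=.1)
env.move_straight([*T(-.13),.17],rate=.15)
f=snap('top'); g=snap('scene')
a=cv2.resize(f['image'][225:295,235:345],None,fx=5,fy=5,interpolation=cv2.INTER_CUBIC)
b=cv2.resize(g['image'][140:210,230:340],None,fx=7,fy=7,interpolation=cv2.INTER_CUBIC)
a=cv2.resize(f['image'][235:285,240:340],None,fx=7.7,fy=6,interpolation=cv2.INTER_CUBIC)
cv2.imwrite('pics/ab.png',np.vstack([cv2.resize(a,(770,300)),cv2.resize(g['image'][155:205,235:335],(770,290),interpolation=cv2.INTER_CUBIC)]))
for q,n in((f,'top'),(g,'scene')):
    Q=(maskpts(q,'guard',.064)*1000).astype(np.float32); r=cv2.minAreaRect(Q); print(n,r,np.round(cv2.boxPoints(r),1).tolist())
```

```text
top ((532.751953125, 45.92768859863281), (79.83599090576172, 141.82920837402344), 1.8728511333465576) [[490.5, 115.5], [495.20001220703125, -26.299999237060547], [575.0, -23.600000381469727], [570.2999877929688, 118.0999984741211]]
scene ((516.6168212890625, 52.430294036865234), (110.2786636352539, 149.1167449951172), 2.549966812133789) [[458.20001220703125, 124.5], [464.79998779296875, -24.5], [575.0, -19.600000381469727], [568.4000244140625, 129.39999389648438]]
```

View pics/ab.png

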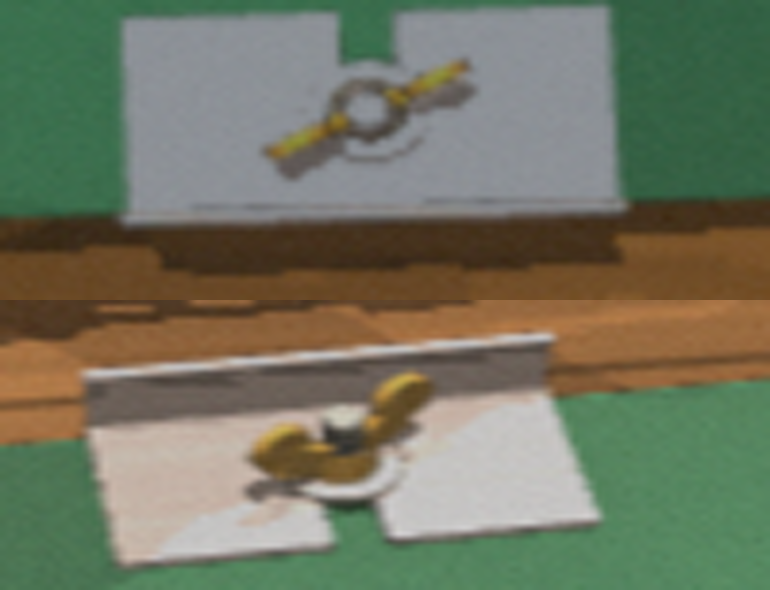

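```bash
cat >> h.py <<'E'
B=np.array([.5340,.0463])
def engage(psi,z=.089):
    env.move_straight([*B,.15],[180,0,psi],rate=.15) if 0 else env.goto([*B,.15],[180,0,psi])
    env.dwell(.1)
    hit=env.move_straight([*B,z],rate=.06,force_limit=6)
    S=env.read_state(); print('engage',psi,hit,np.round(S['position'],4),'j6',S['joint_positions'][5],'op',S['opening'],'t',S['clock'])
    return hit
def sweep(psi_end,step=20,tmax=.12,fmax=14,log=3):
    S0=env.read_state(); j=S0['joint_positions'].copy(); yaw=j[0]+j[5]-90; t0=S0['wrist_torque'][2]; f0=S0['force'];n=0
    while yaw>psi_end+.1:
        d=min(step,yaw-psi_end); j[5]-=d; yaw-=d; env.set_joints(j)
        S=env.read_state(); t=S['wrist_torque'][2]-t0; F=np.linalg.norm(S['force']-f0); n+=1
        if n%log==0: print(round(yaw,1),'tz',round(t,3),'F',np.round(S['force']-f0,1),'t',round(S['clock'],1))
        if abs(t)>tmax or F>fmax: print('STOP',yaw,t,F,S['clock']); break
    return yaw,t
E
python3 - <<'E'
from h import *
env.move_straight([*T(-.13),.2]); env.gripper_to(.253,20)
if not engage(100):
    print(sweep(20,step=10,log=1))
f=snap('scene'); 
g=snap('top')
cv2.imwrite('pics/eng.png',cv2.resize(f['image'][110:210,210:350],None,fx=5.5,fy=5.5,interpolation=cv2.INTER_CUBIC))
E
```

```text
engage 100 False [0.5344 0.0464 0.0895] j6 167.69751878412654 op 0.25207410254745055 t 14.7917
90.0 tz 0.008 F [ 1.   0.1 -0. ] t 15.1
80.0 tz 0.021 F [ 0.5 -0.3 -0.2] t 15.4
70.0 tz 0.011 F [ 0.4  0.1 -0. ] t 15.7
60.0 tz 0.004 F [-0.4 -0.6  0.5] t 16.0
50.0 tz 0.011 F [-0.3 -0.2  1. ] t 16.2
40.0 tz -0.043 F [ 0.3 -0.4 -0.5] t 16.5
30.0 tz -0.014 F [-0.3 -0.8 -0.3] t 16.8
20.0 tz 0.049 F [-0.1 -0.6  0.2] t 17.1
(np.float64(20.0), np.float64(0.04883746616960038))
```

View pics/eng.png

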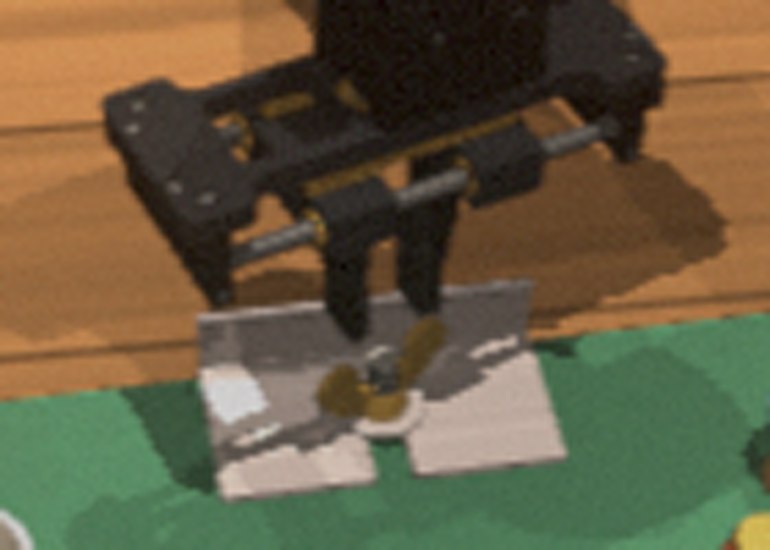

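Run:
```python
from h import *
f=snap('scene'); S=env.read_state(); print(S['position'],S['tool_rot'],S['opening'])
print('bolt top from scene',ray(f,[279.5,174.5],.096))
print('tips',ray(f,[[210+352/5.5,110+338/5.5],[210+425/5.5,110+312/5.5]],.0895))
g=snap('top')
print(env.search_frame(f,'wing_end')[:2],env.search_frame(f,'nut_hub')[:1])
def proj(f,p):
    q=R.from_euler('xyz',f['orientation'],degrees=True).inv().apply(np.atleast_2d(p)-f['position'])
    return np.c_[f['cx']+f['fx']*q[:,0]/-q[:,2], f['cy']-f['fy']*q[:,1]/-q[:,2]]
print('proj tcp',proj(f,S['position']),'bolt',proj(f,[.534,.0463,.096]), 'in crop',(proj(f,S['position'])-[210,110])*5.5)
```

```text
[0.53439696 0.04641026 0.08946906] [ 1.79993615e+02 -5.97084523e-02  2.01995473e+01] 0.25391873110849544
bolt top from scene [[0.53307383 0.04969365]]
tips [[0.51581327 0.03983295]
 [0.50436852 0.07162012]]
[{'xyz': [0.5434, 0.0484, 0.0824], 'score': 0.52}] [{'xyz': [0.5395, 0.053, 0.0853], 'score': 0.61}]
proj tcp [[278.04570069 177.13678739]] bolt [[278.02847902 174.92849594]] in crop [[374.2513538  369.25233064]]
```

Run:
```python
from h import *
env.goto([*B,.092],[180,0,30]); env.dwell(.1)
h=env.move_straight([*B,.070],rate=.015,force_limit=4)
S=env.read_state(); print(h,S['position'],S['force'],S['clock'])
f=snap('scene')
cv2.imwrite('pics/eng2.png',cv2.resize(f['image'][110:210,210:350],None,fx=5.5,fy=5.5,interpolation=cv2.INTER_CUBIC))
```

```text
False [0.5340907  0.04632797 0.07010018] [-0.47253981  1.01753027 -0.35938694] 19.4333
```

View pics/eng2.png

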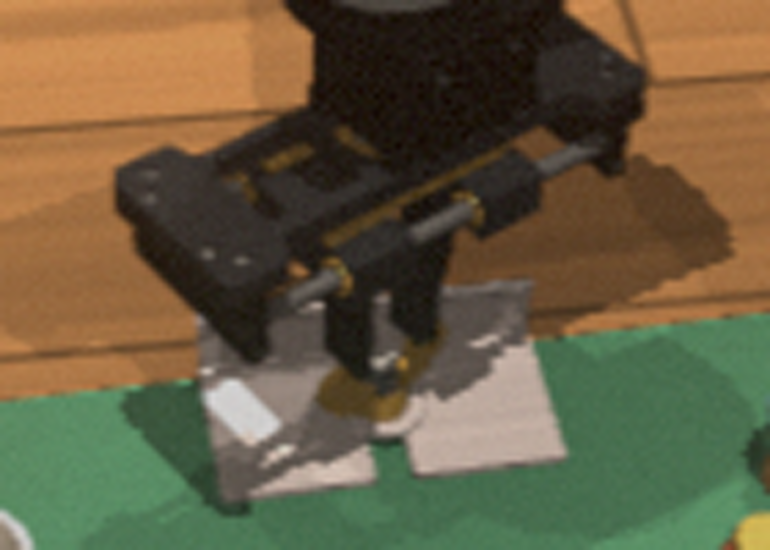

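```bash
cat >> h.py <<'E'
def proj(f,p):
    q=R.from_euler('xyz',f['orientation'],degrees=True).inv().apply(np.atleast_2d(p)-f['position'])
    return np.c_[f['cx']+f['fx']*q[:,0]/-q[:,2], f['cy']-f['fy']*q[:,1]/-q[:,2]]
E
python3 - <<'E'
from h import *
f=snap('scene')
for z in (.07,.08,.09,.1,.11):
    P=[[*(B+r*np.array([np.cos(a),np.sin(a)])),z] for a in (np.radians(-60),np.radians(120)) for r in (11,)]
    P=[[*(B+.0185*np.array([np.cos(a),np.sin(a)])),z] for a in (np.radians(-60),np.radians(120))]
    print(z,np.round((proj(f,P)-[210,110])*5.5).tolist())
h=env.move_straight([*B,.050],rate=.015,force_limit=4)
S=env.read_state(); print(h,S['position'],S['force'],S['clock'])
E
```

```text
0.07 [[337.0, 422.0], [408.0, 382.0]]
0.08 [[337.0, 405.0], [409.0, 365.0]]
0.09 [[337.0, 388.0], [410.0, 348.0]]
0.1 [[337.0, 370.0], [411.0, 330.0]]
0.11 [[337.0, 352.0], [412.0, 312.0]]
True [0.53433886 0.04615071 0.06839012] [-1.0286422   0.80032013  5.23861832] 19.975
```

Run:
```python
from h import *
env.move_straight([*B,.082],rate=.1)
env.goto([*B,.082],[180,0,102]); env.dwell(.1)
h=env.move_straight([*B,.054],rate=.04,force_limit=5)
S=env.read_state(); print(h,S['position'],S['force'],S['clock'])
if not h: print(sweep(20,step=10,log=1,tmax=.15))
f=snap('scene')
cv2.imwrite('pics/eng3.png',cv2.resize(f['image'][110:210,210:350],None,fx=5.5,fy=5.5,interpolation=cv2.INTER_CUBIC))
```

```text
False [0.53422426 0.04635171 0.05414788] [ 0.46012917 -0.01135822 -0.53028169] 22.3667
92.0 tz 0.042 F [0.  0.1 0.5] t 22.7
82.0 tz 0.0 F [-0.5  0.4  0.5] t 22.9
72.0 tz 0.059 F [-0.8  0.   1.7] t 23.2
62.0 tz 0.018 F [-2.4 -1.3  1.3] t 23.5
52.0 tz 0.046 F [-1.9 -0.3  0.9] t 23.8
42.0 tz 0.098 F [-1.  -0.4  0.3] t 24.1
32.0 tz 0.045 F [-2.4 -1.5  0.1] t 24.4
22.0 tz 0.045 F [-2.2  0.2 -0. ] t 24.7
20.0 tz -0.004 F [-1.5  1.  -0.3] t 24.9
(np.float64(20.0), np.float64(-0.0037403995007628706))
```

View pics/eng3.png

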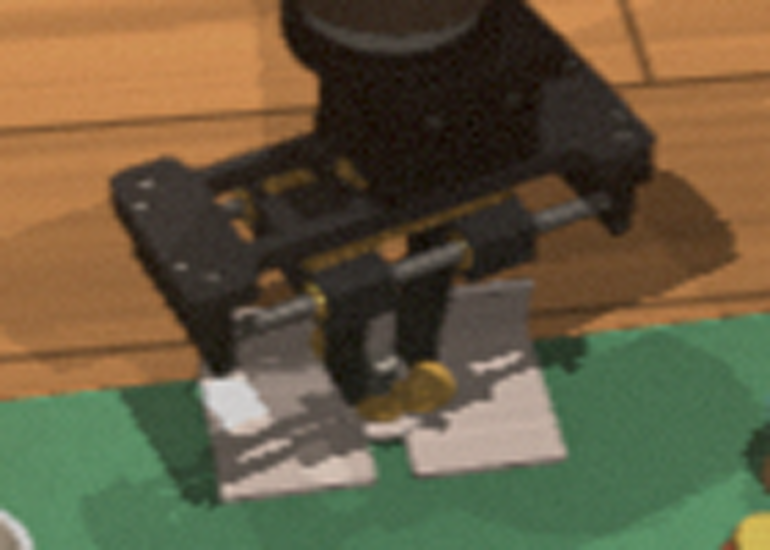

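Run:
```python
from h import *
print(sweep(-238,step=20,log=2,tmax=.17))
S=env.read_state(); print(S['position'],S['joint_positions'][5])
```

```text
-19.8 tz 0.08 F [ 1.   0.2 -1.7] t 25.9
-59.8 tz 0.033 F [1.7 0.5 0.2] t 26.7
-99.8 tz -0.024 F [ 1.3 -1.  -0.3] t 27.6
-139.8 tz 0.053 F [ 0.6 -1.  -0.8] t 28.4
-179.8 tz -0.032 F [ 0.9  0.3 -1.7] t 29.2
-219.8 tz 0.036 F [ 1.7  0.6 -0. ] t 30.1
(np.float64(-238.0), np.float64(0.021322981540910238))
[0.5345271  0.04643477 0.05426375] -170.0252383838298
```

```bash
cat >> h.py <<'E'
def rot(d):
    j=env.read_state()['joint_positions'].copy(); j[5]+=d; env.set_joints(j)
def restroke(psi_from,psi_to,z):
    rot(38)
    env.move_straight([*B,.082],rate=.1)
    env.goto([*B,.082],[180,0,psi_from]); env.dwell(.1)
    h=env.move_straight([*B,z],rate=.05,force_limit=5)
    S=env.read_state(); print('in',h,S['position'],S['clock'])
    return h
E
python3 - <<'E'
from h import *
if not restroke(-5,0,.0525): print(sweep(-238,step=15,log=2,tmax=.15))
E
```

```text
in False [0.53419487 0.04632954 0.05250017] 35.3083
-35.0 tz -0.04 F [ 0.2 -0.7 -0.7] t 36.0
-65.0 tz -0.086 F [ 0.1  0.1 -1.6] t 36.7
-95.0 tz -0.018 F [-0.3 -0.1 -0.2] t 37.5
-125.0 tz -0.027 F [-0.9 -1.2 -0.9] t 38.2
-155.0 tz -0.057 F [-1.1  1.  -1.9] t 38.9
-185.0 tz -0.05 F [-0.6 -0.2 -1.3] t 39.6
-215.0 tz -0.061 F [-0.5  1.  -1.1] t 40.3
-238.0 tz 0.007 F [-0.6  3.1 -1.2] t 40.9
(np.float64(-238.0), np.float64(0.006514085975248184))
```

```bash
cat >> h.py <<'E'
def avg(n=5):
    a=[]
    for _ in range(n): env.dwell(.02); a.append(env.read_state()['wrist_torque'][2])
    return np.mean(a)
def sweep2(psi_end,step=12,tmax=.15):
    t0=avg(); S=env.read_state(); j=S['joint_positions'].copy(); yaw=j[0]+j[5]-90; f0=S['force']; L=[]
    while yaw>psi_end+.1:
        d=min(step,yaw-psi_end); j[5]-=d; yaw-=d; env.set_joints(j)
        S=env.read_state(); t=S['wrist_torque'][2]-t0; F=np.linalg.norm(S['force'][:2]-f0[:2])
        if t>.08: t=avg(4)-t0
        L.append((round(yaw),round(t,3),round(F,1)))
        if t>tmax or F>14: print('STOP'); break
    print(L,env.read_state()['clock']); return yaw
E
python3 - <<'E'
from h import *
if not restroke(-5,0,.0515): sweep2(-238)
f=snap('scene'); cv2.imwrite('pics/eng4.png',cv2.resize(f['image'][110:210,210:350],None,fx=5.5,fy=5.5,interpolation=cv2.INTER_CUBIC))
E
```

```text
in False [0.53419729 0.04633072 0.05153337] 45.775
STOP
[(-17, np.float64(0.038), np.float64(1.0)), (-29, np.float64(0.069), np.float64(0.2)), (-41, np.float64(0.006), np.float64(0.5)), (-53, np.float64(0.025), np.float64(0.5)), (-65, np.float64(0.064), np.float64(2.2)), (-77, np.float64(0.048), np.float64(0.4)), (-89, np.float64(-0.005), np.float64(0.5)), (-101, np.float64(0.072), np.float64(1.8)), (-113, np.float64(0.1), np.float64(3.8)), (-125, np.float64(0.114), np.float64(4.2)), (-137, np.float64(0.156), np.float64(5.3))] 49.6083
```

Run:
```python
from h import *
S0=env.read_state(); print(S0['force'])
for _ in range(3):
    rot(-9); print(avg(4),env.read_state()['force'])
    if np.linalg.norm(env.read_state()['force'][:2])>11: break
rot(45)
env.move_straight([*B,.082],rate=.1)
env.move_straight([*T(-.1),.2],rate=.2)
f=snap('top'); g=snap('scene')
for q in (f,g):
    r=cv2.minAreaRect((maskpts(q,'guard',.064)*1000).astype(np.float32)); print(r,np.round(cv2.boxPoints(r),1).tolist())
a=cv2.resize(f['image'][235:285,240:340],(770,300),interpolation=cv2.INTER_CUBIC)
cv2.imwrite('pics/fin.png',np.vstack([a,cv2.resize(g['image'][155:205,235:335],(770,290),interpolation=cv2.INTER_CUBIC)]))
print(env.read_state()['clock'])
```

```text
[-4.51376094 -3.3780697   3.69043999]
0.13062371427635575 [-4.23373327 -1.90021916  3.73443378]
0.1525239458360871 [-4.84650694 -2.12623181  4.2497519 ]
0.19266602052618576 [-5.3130795  -2.02704536  5.23132509]
((532.3700561523438, 47.48284912109375), (76.20389556884766, 141.2816162109375), 1.850146770477295) [[492.0, 116.9000015258789], [496.6000061035156, -24.399999618530273], [572.7000122070312, -21.899999618530273], [568.2000122070312, 119.30000305175781]]
((517.1705322265625, 52.9463996887207), (109.47814178466797, 149.2881317138672), 2.2692794799804688) [[459.5, 125.4000015258789], [465.3999938964844, -23.799999237060547], [574.7999877929688, -19.5], [568.9000244140625, 129.6999969482422]]
53.0333
```

View pics/fin.png

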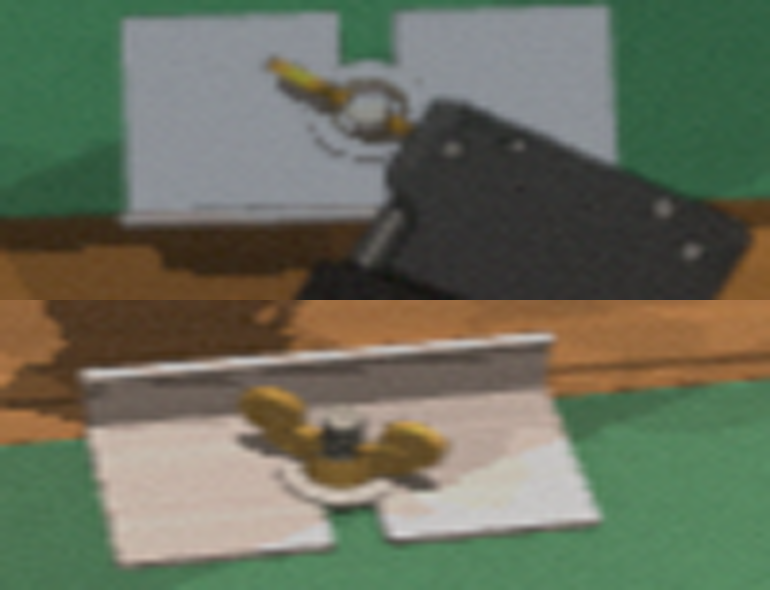

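```bash
python3 -c "
from h import *
print(env.close_job())"
```

```text
the job is handed in; nothing more can be done
None
```

I handed the job in at about 53 s: the guard is pushed home and square, and the wing nut is tightened on its foot to about 0.19 N·m; I estimate that presses about 20 N, not measured directly, and no verdict came back.

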